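Fit a circlip over a cart wheel's axle stub

TASK

Lift the blue reject collar off the wheel's axle stub and drop it into the red reject box. Then pick up the circlip pliers by squeezing their red handles fully together, so that the circlip on their tips is spread open, lower it from above over the axle stub, without forcing it, down to the groove just above the hub face, and finish there still holding: handles squeezed, the clip spread, level and around the groove, not leaning on the wheel; do not let go. Leave the tape roll, glue bottle and glue gun where they are.

Things in the scene. Friction and masses are not known exactly. Their poses are not given: they have to be found in the camera images.
- wheel: Cart wheel lying flat, fixed: black tyre 160 mm across, 30 mm high, orange rim disc 110 mm across up to 32 mm, aluminium hub 60 mm across with its flat face 36 mm above the table. A steel axle stub, 30 mm in diameter, stands up from the hub to 66 mm above the table; its top 9 mm taper to 18 mm diameter. Origin at table height on the stub's axis, z up.
- groove (a point): Point on the stub's axis at the middle of the dark groove (26 mm in diameter, 7 mm wide, from 36.5 to 43.5 mm above the table, right above the hub face): 40 mm above the table.
- stub_top (a point): Centre of the stub's top, 66 mm above the table.
- collar: Loose blue plastic collar (60 g) around the stub, resting on the hub face: outer diameter 46 mm, bore 33 mm, 26 mm high, so it reaches from 36 to 62 mm above the table and hides the groove; the stub stands 4 mm out of it. Origin at the centre of its underside, z along its axis.
- reject_box: Red open plastic box, 150 mm by 150 mm and 65 mm high, walls 4 mm, fixed. Origin at the centre of its underside, z up. It may be left or right of the wheel.
- rest: Fixed low wooden rest for the pliers, on the other side of the wheel from the box: plate 36 mm wide, 6 mm thick, and two cross-blocks with tops 22 mm above the table: under the pliers' pivot (28 mm long, 34 mm wide) and under the handles' ends (96 to 110 mm behind the pivot, 74 mm wide). Origin on the table below the pivot, x as the pliers' x.
- pliers: Circlip pliers (about 0.2 kg) lying flat on the rest. Origin at the pivot, at the underside; x points forward to the tips and clip, y left, z up. Two red flat-sided handles, 16 mm high from the underside up, lie 40 to 110 mm behind the pivot. Squeezing them spreads the jaws (5 to 12 mm above the underside) and the clip; a spring opens them again.
- clip (a point): Centre of the spread circlip, mid-thickness: fixed in the pliers' frame, 80 mm ahead of the pivot, 2 mm above the underside. The grey steel clip, 4 mm thick, stays hooked on the tips. Relaxed it is too narrow for the stub (about 26 mm inside); spread it is a circle of 34.4 mm inner, 43.6 mm outer diameter, open towards the pivot.
- pliers_grip (a point): The place to squeeze: midway between the handles, 65 mm behind the pivot, 8 mm above the underside (30 mm above the table on the rest). Here the handles' outer faces are 60 mm apart relaxed, 44 mm apart and parallel when fully squeezed, at a hard stop. The spring needs about 4 N a side at first, 8 N at the stop.
- jaw_left (a joint): Angle of the left handle and jaw: 0 relaxed, 0.128 rad fully squeezed and clip fully spread (the right one mirrors it).
- tape_roll: Bystander: cardboard tape roll lying flat, 76 mm across, 24 mm high; origin at the centre of its underside.
- glue_bottle: Bystander: white glue bottle standing upright, 48 mm across, 120 mm high; origin at the centre of its underside.
- glue_gun: Bystander: blue glue gun lying on its side, barrel 110 mm long along x, 30 mm high, grip to +y; origin at the underside of the barrel's middle.

How it is judged:
On the way, in this order (a step that is already met when the one before it is completed fails the run):
1. the collar lies in the reject box, let go (x of collar in the frame of reject_box between -0.07 and 0.07 m and y of collar in the frame of reject_box between -0.07 and 0.07 m and z of collar in the frame of reject_box between -0.01 and 0.05 m and contact force between the fingers and collar below 0.1 N and linear speed of collar below 0.05 m/s), for 0.2 s.
2. the clip, spread, is above the stub (horizontal distance between clip and stub_top below 0.008 m and z of clip in the frame of stub_top above 0.001 m and value of joint jaw_left above 0.105 rad), for 0.05 s.
At the end, for the whole second after the job is handed in: Pliers still squeezed (jaw_left over 0.105 rad), off the rest and still; clip centre within 4 mm of the stub axis and 4 mm of the groove's height, tilted under 0.12 rad, pushing on the wheel under 12 N; collar at rest, let go, in the reject box (all of step 1 and horizontal distance between clip and groove below 0.004 m and z of clip in the frame of groove between -0.004 and 0.004 m and value of joint jaw_left above 0.105 rad and angle between pliers's own z axis and vertical below 0.12 rad and contact force between the fingers and pliers above 3 N and contact force between pliers and wheel below 12 N and linear speed of pliers below 0.02 m/s and contact force between pliers and rest below 0.1 N); the arm keeps its last pose, push and grip.
It fails at once if tape_roll moved more than 30 mm (distance of tape_roll from where it was at the start of the episode above 0.03 m).
It fails at once if glue_bottle moved more than 30 mm (distance of glue_bottle from where it was at the start of the episode above 0.03 m).
It fails at once if glue_gun moved more than 30 mm (distance of glue_gun from where it was at the start of the episode above 0.03 m).
It fails at once if the clip or pliers are forced against the wheel with more than 40 N (contact force between pliers and wheel above 40 N).
It also fails if it takes over 64 s, if anything falls off the work surface, if the arm or the gripper's body presses on something with over 40 N, if the wrist force passes 120 N, or if a joint passes its speed limit or range.

ROBOT

A 7-joint arm with a two-finger parallel gripper is mounted at the origin on the work surface. World frame = base frame: x ahead of the robot, y to its left, z up, the work surface at z = 0. Lengths are in m, angles in rad, forces in N, time in s.
With the tool pointing down it reaches from about 0.4 to 0.9 m from the base axis. Payload 5.5 kg.
Tool frame: the origin (TCP) lies midway between the tips of the shut fingers; the grasp point (between the pads) lies 19 mm behind it; z points along the fingers, y is the line along which they close (so a half turn about z gives the same grasp; the last joint's range is limited). The gripper opens to 85 mm and grips with 20 to 120 N. Pads are 22 mm wide; open, the fingers measure 114 mm over their backs; the gripper's body (76 mm by 85 mm) begins 54 mm behind the grasp point. The pads swing forward as they close: fully open they stand 13 mm farther back than shut.
Start: joints at [1.375, 0.501, -0.427, 1.55, 0.221, 1.138, -0.21], TCP at [0.288, -0.583, 0.231] pointing down, gripper open.
Joint ranges: [-2.88, 2.88], [-0.31, 2.03], [-1.54, 1.56], [0.2, 2.42], [-1.41, 4.55], [0.19, 2.02], [-2.57, 2.57]. Speed limits (rad/s): [2.57, 2.57, 3.14, 3.14, 3.14, 3.14, 3.14].

INTERFACE

Orientations are given as [roll, pitch, yaw] about the fixed x, y, z axes, in that order (R = Rz(yaw) Ry(pitch) Rx(roll)).
In Python, from workcell import bot, capture, calibration, workorder gives the robot as it stands.
- The arm moves only by the tool move_arm, never from a script. Its argument "rows" is a list of rows, each an object of numbers: "wx", "wy", "wz": the turn, a rotation vector about the world's x, y, z in degrees; "x", "y", "z": the shift along the world's x, y, z in m; "gripper": the closure, from -1 (fully open) to 1 (shut). A call has 1 to 5 rows; each row is the pose to reach, as a shift and turn from the pose commanded when the call began; what a row does not reach only later rows make up. A row lasts 1/12 s, in which the tool goes at most 41.7 mm and 7.16 degrees, less where a joint would pass 70% of its speed; a pose out of reach is approached as far as the arm can. A call with a gripper value outside its range is refused whole. The fingers move at their own pace and stop on an object; "grip_force" is the grip in N (left out, the last holds). Time passes only in rows, so rows that repeat a pose let the fingers close. It gives the time, the measured TCP pose, the force, the opening and the grip force at its end, in the units of the state.
- bot.read_state(): the state, without advancing time (a new reading comes with each control period).
- capture(name): name is "side" or "top"; returns the picture (384x512x3 uint8, red, green, blue); there is no depth.
- calibration(name): a dict with "K" (3x3 intrinsics, pixels), "distortion" ([k1, k2, p1, p2, k3] as OpenCV has them; the pictures are not rectified), "cam_to_world" (4x4, takes a point from camera to world coordinates). Camera axes: x right, y up, looking along -z (the intrinsics and any distortion apply to the point x, -y, -z); pixel columns grow to the right and rows downward; lengths in m; the calibration is good to about 2 mm. A picture is of the moment at which its call begins. calibration takes no time and is no camera call.
- workorder.finish_job(): hands the job in; it is judged then, once.
The state is a dict: "time": time; "joint_positions": joint angles; "dq": joint speeds; "effort": joint torques, N m; "eef_pos": TCP position; "eef_rot": TCP orientation; "force": force on the tool from outside, world axes, zero at the start; "ft_torque": the same for the moment, N m; "grip_width": opening from 0.0 (shut) to 1.0 (fully open); "gripper_force": force on a finger pad.
Only numpy, scipy, OpenCV 4.12 (cv2) and the standard library are available. Lean on these libraries where they do the work, as an engineer would, in place of code of your own. Each camera call takes 0.05 s, during which the arm holds its last target. There are 200 camera calls.

## Working session

There is one attempt and no reset: what is moved stays moved. The work goes in short steps, Python scripts to look and compute and a tool call to move; the robot and the scene stay as the last step left them, time stands still between calls to the robot, and variables do not carry over. Pictures are saved under pics/ and viewed, at most 10 in all, crops included, and the job is handed in when it is done.

Besides the shell and the picture viewer there is one more tool, called after "Emit:" as a command line: name --argument value ..., lists and objects as JSON in quotes. move_arm: Moves the arm, as the interface text tells. Its arguments: {"type":"object","properties":{"rows":{"type":"array"},"grip_force":{"type":"number"}},"required":["rows"]}

```bash
mkdir -p pics; python3 - <<'E'
from workcell import bot,capture,calibration
import cv2,numpy as np
for n in("top","side"):
    im=capture(n);cv2.imwrite(f"pics/{n}0.png",im[:,:,::-1]);np.save(f"pics/{n}0.npy",im)
    c=calibration(n);print(n,np.round(c["K"],1).tolist(),c["distortion"],np.round(c["cam_to_world"],3).tolist())
print(bot.read_state())
E
```

```text
top [[412.2, 0.0, 256.3], [0.0, 412.2, 184.0], [0.0, 0.0, 1.0]] [-0.08329503  0.          0.          0.          0.        ] [[0.02, 0.996, -0.085, 0.539], [-0.999, 0.017, -0.032, -0.008], [-0.03, 0.085, 0.996, 1.093], [0.0, 0.0, 0.0, 1.0]]
side [[435.9, 0.0, 248.8], [0.0, 435.9, 190.4], [0.0, 0.0, 1.0]] [-0.01977849  0.          0.          0.          0.        ] [[-0.82, 0.285, -0.497, 0.171], [-0.573, -0.392, 0.72, 0.702], [0.011, 0.875, 0.484, 0.537], [0.0, 0.0, 0.0, 1.0]]
{'time': 0.1, 'joint_positions': array([ 1.37517824,  0.50178954, -0.42681895,  1.55133345,  0.22077828,
        1.13830085, -0.21031281]), 'dq': array([-0.00104834, -0.00121935, -0.00099379, -0.00200094, -0.00117724,
       -0.00116617,  0.00030055]), 'effort': array([-1.17232162e-02, -5.70802867e+01, -5.83894283e+00, -2.81745028e+01,
        1.03370572e-02,  5.62201312e-03, -7.54713028e-06]), 'eef_pos': array([ 0.2875797 , -0.58222602,  0.23034684]), 'eef_rot': array([-3.13981376e+00, -9.61342617e-05,  4.58852062e-01]), 'force': array([1.06092956, 0.69383311, 0.31922577]), 'ft_torque': array([-0.02102965, -0.03094789, -0.03579607]), 'gripper_force': 0.0, 'grip_width': 0.9954210418711967}
```

View pics/top0.png

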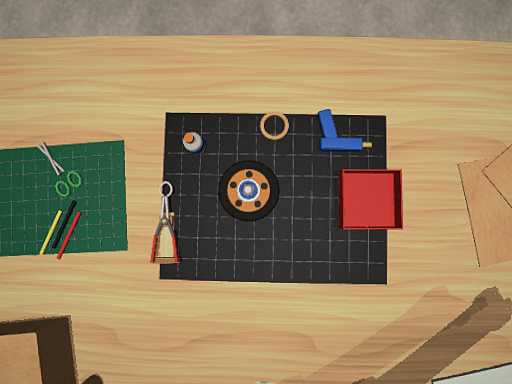

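View pics/side0.png

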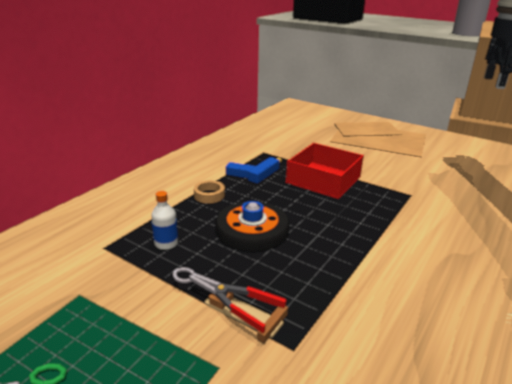

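The top view shows the wheel at (249,190), the box at (371,199), the pliers with clip at (166,188) and handles around (165,245), the bottle at (193,142), the tape at (275,125) and the gun at (340,140). The side view agrees.

```bash
cat >h.py <<'E'
import numpy as np,cv2
from workcell import bot,capture,calibration
def rays(n,px):
    c=calibration(n);K=np.array(c["K"]);T=np.array(c["cam_to_world"])
    u=cv2.undistortPoints(np.float64(px).reshape(-1,1,2),K,np.array(c["distortion"])).reshape(-1,2)
    d=np.c_[u[:,0],-u[:,1],-np.ones(len(u))]@T[:3,:3].T
    return T[:3,3],d
def onz(n,px,z):
    o,d=rays(n,px);return (o+d*((z-o[2])/d[:,2])[:,None])[:,:2]
def proj(n,P):
    c=calibration(n);T=np.array(c["cam_to_world"]);p=(np.atleast_2d(P)-T[:3,3])@T[:3,:3]
    p=p*[1,-1,-1];return cv2.projectPoints(p,np.zeros(3),np.zeros(3),np.array(c["K"]),np.array(c["distortion"]))[0].reshape(-1,2)
def mask(im,box,lo,hi):
    h=cv2.cvtColor(im,cv2.COLOR_RGB2HSV);m=cv2.inRange(h,np.array(lo),np.array(hi));k=np.zeros_like(m);x0,y0,x1,y1=box;k[y0:y1,x0:x1]=m[y0:y1,x0:x1];return k
def pts(m): 
    y,x=np.nonzero(m);return np.c_[x,y].astype(float)
E
python3 - <<'E'
from h import *
for n,bw,bb in(("top",(215,155,285,225),(330,160,410,235)),("side",(210,190,295,255),(280,140,370,200))):
    im=np.load(f"pics/{n}0.npy")
    m=mask(im,bw,(5,150,100),(22,255,255)); p=pts(m);h=cv2.convexHull(p.astype(np.float32))
    q=onz(n,h.reshape(-1,2),.032); print(n,"rim",cv2.minEnclosingCircle(q.astype(np.float32)))
    m=mask(im,bw,(100,120,50),(130,255,255));p=pts(m);print("blue",len(p),p.min(0),p.max(0),onz(n,[p.mean(0)],.062))
    if n=="top":
        q=onz(n,p,.062);print(cv2.minEnclosingCircle(q.astype(np.float32)))
    m=mask(im,bb,(0,120,40),(6,255,255))|mask(im,bb,(172,120,40),(180,255,255))
    p=pts(m);q=onz(n,p,.065);print("box",cv2.minAreaRect(q.astype(np.float32)))
im=np.load("pics/top0.npy")
b=(145,170,190,275)
m=mask(im,b,(0,150,60),(6,255,255))|mask(im,b,(172,150,60),(180,255,255))
k,l,s,c=cv2.connectedComponentsWithStats(m)
for i in range(1,k):
    if s[i,4]>15:
        q=onz("top",pts(l==i),.038);print("handle",s[i],q.mean(0),cv2.minAreaRect(q.astype(np.float32)),cv2.fitLine(q.astype(np.float32),2,0,.01,.01).ravel())
crop=cv2.resize(im[170:275,140:200],None,fx=5.5,fy=5.5,interpolation=cv2.INTER_CUBIC)
s=np.load("pics/side0.npy")[255:345,165:295];s=cv2.resize(s,None,fx=3.4,fy=3.4,interpolation=cv2.INTER_CUBIC)
o=np.zeros((600,800,3),np.uint8);o[:578,:330]=crop[:578];o[:s.shape[0],340:340+s.shape[1]]=s[:,:460]
cv2.imwrite("pics/crop0.png",o[:,:,::-1])
E
```

```text
top rim ((0.6134814023971558, 0.04736185073852539), 0.05598001927137375)
blue 115 [239. 181.] [256. 198.] [[0.61288958 0.04695689]]
((0.6127006411552429, 0.046644426882267), 0.022240817546844482)
box ((0.5942472815513611, -0.2590634822845459), (0.14985166490077972, 0.1608978509902954), 0.909990668296814)
side rim ((0.613390326499939, 0.04668392241001129), 0.05879298970103264)
blue 260 [242. 200.] [262. 220.] [[0.60208623 0.06339567]]
box ((0.5736096501350403, -0.2060062438249588), (0.19402095675468445, 0.2561664581298828), 1.1487114429473877)
handle [172 235   7  28  94] [0.45825325 0.231761  ] ((0.45892149209976196, 0.2320823222398758), (0.06968425959348679, 0.009317669086158276), 9.051828384399414) [0.9891212  0.14710282 0.45825323 0.23176101]
handle [151 236   6  27  83] [0.45665698 0.28744811] ((0.4562297761440277, 0.28752532601356506), (0.007797428872436285, 0.06767904758453369), 83.67339324951172) [ 0.99402213 -0.10917871  0.456657    0.2874481 ]
```

View pics/crop0.png

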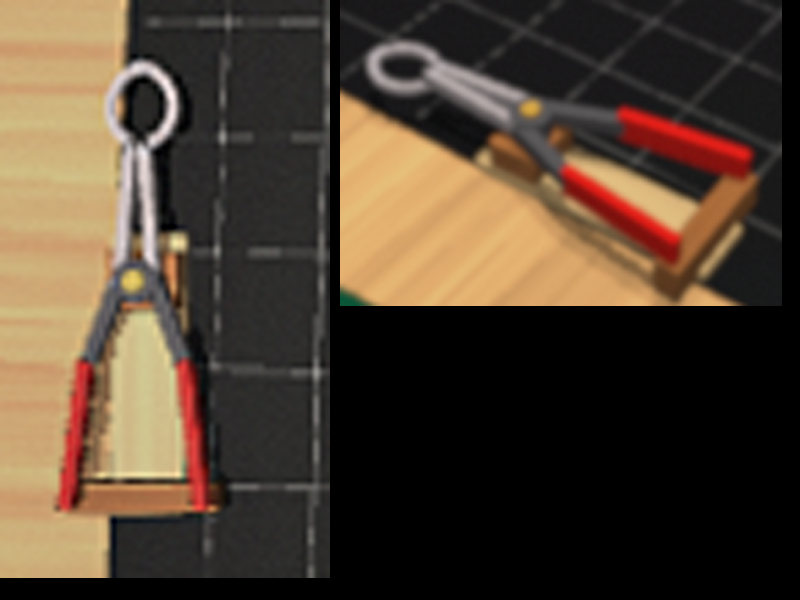

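The crop shows the pivot at top-image pixel (164,221) and the clip ring at about (166,189). The pliers' x axis is almost along world x, and everything lies flat on the rest.

```bash
python3 - <<'E'
from h import *
im=np.load("pics/top0.npy");b=(150,212,178,230)
g=pts(mask(im,b,(20,120,100),(32,255,255)));g=g[(abs(g-[164,221])<5).all(1)];print(len(g),g.mean(0),onz("top",[g.mean(0)],.036))
print("clip",onz("top",[[165.8,189.1]],.026), "pivot",onz("top",[[164,220.9]],.036))
yaw=.019;P=np.array([.5325,.261])
for o in(80,0,-65):print(o,proj("top",[*(P+o/1000*np.array([np.cos(yaw),np.sin(yaw)])),.03]))
print("side",proj("side",[[.5325,.261,.036],[.6125,.2625,.024]]),"obs pivot",(530-340)/3.4+165,108/3.4+255,"clip",(403-340)/3.4+165,68/3.4+255)
print(onz("side",[[(530-340)/3.4+165,108/3.4+255]],.036),onz("side",[[(403-340)/3.4+165,68/3.4+255]],.026))
E
```

```text
12 [163.5 220.5] [[0.52992754 0.26405329]]
clip [[0.61209639 0.26357349]] pivot [[0.52892738 0.26270326]]
80 [[165.82359997 188.84729532]]
0 [[165.27452714 219.53017805]]
-65 [[164.88802715 244.67692057]]
side [[219.63675732 286.18327548]
 [184.35437176 274.22717254]] obs pivot 220.88235294117646 286.7647058823529 clip 183.52941176470588 275.0
[[0.52987992 0.26091505]] [[0.6105366  0.26665432]]
```

Emit:
move_arm --rows '[{"x":0.05,"y":0.1,"z":0.02,"wz":-7,"gripper":-1},{"x":0.1,"y":0.2,"z":0.02,"wz":-14,"gripper":-1},{"x":0.15,"y":0.3,"z":0.02,"wz":-20,"gripper":-1},{"x":0.2,"y":0.4,"z":0.02,"wz":-26.2,"gripper":-1},{"x":0.25,"y":0.5,"z":0.02,"wz":-26.2,"gripper":-1}]' --grip_force 40

```text
invalid input at $.rows[0]: expected keys wx, wy, wz, x, y, z, gripper
```

Emit:
move_arm --rows '[{"x":0.02,"y":0.035,"z":0,"wx":0,"wy":0,"wz":-6,"gripper":-1},{"x":0.04,"y":0.07,"z":0,"wx":0,"wy":0,"wz":-12,"gripper":-1},{"x":0.06,"y":0.105,"z":0,"wx":0,"wy":0,"wz":-18,"gripper":-1},{"x":0.08,"y":0.14,"z":0,"wx":0,"wy":0,"wz":-24,"gripper":-1},{"x":0.1,"y":0.175,"z":0,"wx":0,"wy":0,"wz":-26.3,"gripper":-1}]' --grip_force 40

```text
time: 0.52
eef_pos: [0.3882, -0.4058, 0.2309]
eef_rot: [-3.141, 0.0, -0.006]
force: [-0.1, 0.3, 0.1]
grip_width: 1.001
gripper_force: 0.0
```

Emit:
move_arm --rows '[{"x":0.02,"y":0.035,"z":0,"wx":0,"wy":0,"wz":0,"gripper":-1},{"x":0.04,"y":0.07,"z":0,"wx":0,"wy":0,"wz":0,"gripper":-1},{"x":0.06,"y":0.105,"z":0,"wx":0,"wy":0,"wz":0,"gripper":-1},{"x":0.08,"y":0.14,"z":0,"wx":0,"wy":0,"wz":0,"gripper":-1},{"x":0.1,"y":0.175,"z":0,"wx":0,"wy":0,"wz":0,"gripper":-1}]'

```text
time: 0.93
eef_pos: [0.4882, -0.2309, 0.2312]
eef_rot: [3.142, 0.0, -0.0]
force: [0.7, -0.1, 0.1]
grip_width: 1.005
gripper_force: 0.0
```

Emit:
move_arm --rows '[{"x":0.02,"y":0.035,"z":0,"wx":0,"wy":0,"wz":0,"gripper":-1},{"x":0.04,"y":0.07,"z":0,"wx":0,"wy":0,"wz":0,"gripper":-1},{"x":0.06,"y":0.105,"z":0,"wx":0,"wy":0,"wz":0,"gripper":-1},{"x":0.08,"y":0.14,"z":0,"wx":0,"wy":0,"wz":0,"gripper":-1},{"x":0.1,"y":0.175,"z":0,"wx":0,"wy":0,"wz":0,"gripper":-1}]'

```text
time: 1.35
eef_pos: [0.5882, -0.0561, 0.231]
eef_rot: [3.141, 0.001, -0.001]
force: [-0.1, -0.1, 0.7]
grip_width: 1.0
gripper_force: 0.0
```

```bash
python3 -c "
from h import *
s=bot.read_state();print(s['time'],s['eef_pos'],s['eef_rot'],s['joint_positions'])"
```

```text
1.35 [ 0.58820844 -0.05610916  0.23096986] [ 3.14140204e+00  6.60517053e-04 -5.11647584e-04] [ 0.48793284  0.41881181 -0.56860485  1.7010847   0.24905884  1.09520217
 -1.72786025]
```

Emit:
move_arm --rows '[{"x":0.008,"y":0.034,"z":-0.02,"wx":0,"wy":0,"wz":0,"gripper":-1},{"x":0.017,"y":0.07,"z":-0.04,"wx":0,"wy":0,"wz":0,"gripper":-1},{"x":0.025,"y":0.103,"z":-0.06,"wx":0,"wy":0,"wz":0,"gripper":-1},{"x":0.025,"y":0.103,"z":-0.095,"wx":0,"wy":0,"wz":0,"gripper":-1},{"x":0.025,"y":0.103,"z":-0.125,"wx":0,"wy":0,"wz":0,"gripper":-1}]'

```text
time: 1.77
eef_pos: [0.6129, 0.0497, 0.1051]
eef_rot: [-3.14, -0.001, 0.006]
force: [0.3, -1.2, -1.0]
grip_width: 0.998
gripper_force: 0.0
```

Emit:
move_arm --rows '[{"x":0,"y":0,"z":-0.025,"wx":0,"wy":0,"wz":0,"gripper":-1},{"x":0,"y":0,"z":-0.05,"wx":0,"wy":0,"wz":0,"gripper":-1},{"x":0,"y":0,"z":-0.07,"wx":0,"wy":0,"wz":0,"gripper":-1},{"x":0,"y":0,"z":-0.07,"wx":0,"wy":0,"wz":0,"gripper":-0.2},{"x":0,"y":0,"z":-0.07,"wx":0,"wy":0,"wz":0,"gripper":0}]' --grip_force 30

```text
time: 2.18
eef_pos: [0.6115, 0.0452, 0.035]
eef_rot: [-3.142, 0.003, 0.0]
force: [-0.1, 0.0, 0.5]
grip_width: 0.75
gripper_force: 0.0
```

Emit:
move_arm --rows '[{"x":0,"y":0,"z":0,"wx":0,"wy":0,"wz":0,"gripper":0.5},{"x":0,"y":0,"z":0,"wx":0,"wy":0,"wz":0,"gripper":0.5},{"x":0,"y":0,"z":0,"wx":0,"wy":0,"wz":0,"gripper":0.5},{"x":0,"y":0,"z":0,"wx":0,"wy":0,"wz":0,"gripper":0.5}]'

```text
time: 2.52
eef_pos: [0.6141, 0.0453, 0.038]
eef_rot: [-3.142, -0.003, -0.0]
force: [-0.0, -0.7, 3.5]
grip_width: 0.532
gripper_force: 31.0
```

Emit:
move_arm --rows '[{"x":0,"y":0,"z":0.01,"wx":0,"wy":0,"wz":0,"gripper":0.5},{"x":0,"y":0,"z":0.025,"wx":0,"wy":0,"wz":0,"gripper":0.5},{"x":0,"y":0,"z":0.05,"wx":0,"wy":0,"wz":0,"gripper":0.5},{"x":0,"y":0,"z":0.08,"wx":0,"wy":0,"wz":0,"gripper":0.5},{"x":0,"y":-0.02,"z":0.1,"wx":0,"wy":0,"wz":0,"gripper":0.5}]'

```text
time: 2.93
eef_pos: [0.6135, 0.0311, 0.1407]
eef_rot: [-3.138, -0.003, 0.007]
force: [0.8, 2.1, -0.3]
grip_width: 0.535
gripper_force: 32.0
```

```bash
python3 - <<'E'
from h import *
a=capture("side");b=capture("top");cv2.imwrite("pics/lift.png",np.vstack([a[80:290],b[80:290]])[:,:,::-1])
s=bot.read_state();print(s['eef_pos'],s['grip_width'],s['gripper_force'])
E
```

```text
[0.61620237 0.02195284 0.14196373] 0.5315454290704663 32.05705404281616
```

View pics/lift.png

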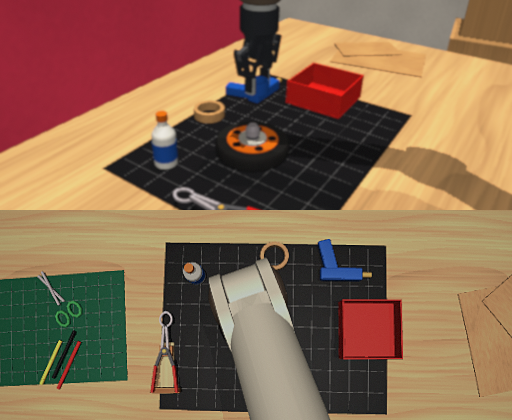

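The stub (253,130 in the upper half) is bare and the collar is held in the fingers; nothing else has moved.

Emit:
move_arm --rows '[{"x":-0.002,"y":-0.03,"z":0,"wx":0,"wy":0,"wz":0,"gripper":0.5},{"x":-0.005,"y":-0.065,"z":0,"wx":0,"wy":0,"wz":0,"gripper":0.5},{"x":-0.008,"y":-0.1,"z":0,"wx":0,"wy":0,"wz":0,"gripper":0.5},{"x":-0.01,"y":-0.135,"z":0,"wx":0,"wy":0,"wz":0,"gripper":0.5},{"x":-0.012,"y":-0.17,"z":0,"wx":0,"wy":0,"wz":0,"gripper":0.5}]'

```text
time: 3.45
eef_pos: [0.6, -0.1461, 0.1367]
eef_rot: [3.141, 0.001, 0.0]
force: [0.3, -0.1, -0.2]
grip_width: 0.534
gripper_force: 32.0
```

Emit:
move_arm --rows '[{"x":-0.002,"y":-0.03,"z":0,"wx":0,"wy":0,"wz":0,"gripper":0.5},{"x":-0.005,"y":-0.065,"z":0,"wx":0,"wy":0,"wz":0,"gripper":0.5},{"x":-0.007,"y":-0.1,"z":0,"wx":0,"wy":0,"wz":0,"gripper":0.5},{"x":-0.008,"y":-0.115,"z":-0.01,"wx":0,"wy":0,"wz":0,"gripper":0.5},{"x":-0.008,"y":-0.115,"z":-0.045,"wx":0,"wy":0,"wz":0,"gripper":0.5}]'

```text
time: 3.87
eef_pos: [0.5955, -0.2685, 0.0962]
eef_rot: [3.134, -0.009, -0.009]
force: [1.0, -1.2, -0.3]
grip_width: 0.534
gripper_force: 32.1
```

Emit:
move_arm --rows '[{"x":0,"y":0,"z":-0.025,"wx":0,"wy":0,"wz":0,"gripper":0.5},{"x":0,"y":0,"z":-0.045,"wx":0,"wy":0,"wz":0,"gripper":0.5},{"x":0,"y":0,"z":-0.055,"wx":0,"wy":0,"wz":0,"gripper":0.5},{"x":0,"y":0,"z":-0.055,"wx":0,"wy":0,"wz":0,"gripper":0.5}]'

```text
time: 4.2
eef_pos: [0.5906, -0.2583, 0.0334]
eef_rot: [-3.139, 0.005, 0.0]
force: [-1.6, -0.1, -1.3]
grip_width: 0.537
gripper_force: 32.0
```

Emit:
move_arm --rows '[{"x":0,"y":0,"z":-0.01,"wx":0,"wy":0,"wz":0,"gripper":0.1},{"x":0,"y":0,"z":-0.015,"wx":0,"wy":0,"wz":0,"gripper":-0.4},{"x":0,"y":0,"z":-0.015,"wx":0,"wy":0,"wz":0,"gripper":-0.4},{"x":0,"y":0,"z":-0.005,"wx":0,"wy":0,"wz":0,"gripper":-0.4},{"x":0,"y":0,"z":0.02,"wx":0,"wy":0,"wz":0,"gripper":-0.4}]'

```text
time: 4.62
eef_pos: [0.5907, -0.2589, 0.0546]
eef_rot: [-3.14, 0.005, 0.0]
force: [-1.0, -0.3, 0.3]
grip_width: 0.702
gripper_force: 0.0
```

Emit:
move_arm --rows '[{"x":0,"y":0,"z":0.03,"wx":0,"wy":0,"wz":0,"gripper":-0.4},{"x":0,"y":0,"z":0.06,"wx":0,"wy":0,"wz":0,"gripper":-0.4},{"x":0,"y":0,"z":0.1,"wx":0,"wy":0,"wz":0,"gripper":-1},{"x":-0.02,"y":0.03,"z":0.11,"wx":0,"wy":0,"wz":0,"gripper":-1},{"x":-0.04,"y":0.065,"z":0.11,"wx":0,"wy":0,"wz":0,"gripper":-1}]'

```text
time: 5.03
eef_pos: [0.5567, -0.198, 0.1726]
eef_rot: [3.136, -0.011, -0.005]
force: [1.5, 1.5, 0.1]
grip_width: 1.003
gripper_force: 0.0
```

Emit:
move_arm --rows '[{"x":-0.01,"y":0.035,"z":0,"wx":0,"wy":0,"wz":0,"gripper":-1},{"x":-0.02,"y":0.07,"z":0,"wx":0,"wy":0,"wz":0,"gripper":-1},{"x":-0.03,"y":0.105,"z":0,"wx":0,"wy":0,"wz":0,"gripper":-1},{"x":-0.04,"y":0.14,"z":0,"wx":0,"wy":0,"wz":0,"gripper":-1},{"x":-0.05,"y":0.175,"z":0,"wx":0,"wy":0,"wz":0,"gripper":-1}]'

```text
time: 5.45
eef_pos: [0.5029, -0.0183, 0.1683]
eef_rot: [3.14, -0.003, -0.0]
force: [0.8, 0.5, -0.3]
grip_width: 0.999
gripper_force: 0.0
```

```bash
python3 - <<'E'
from h import *
a=capture("side");b=capture("top");np.save("pics/top1.npy",b);cv2.imwrite("pics/drop.png",np.vstack([a[80:290],b[80:290]])[:,:,::-1])
s=bot.read_state();print(s['eef_pos'],s['eef_rot'],s['grip_width'],s['joint_positions'])
E
```

```text
[ 0.50190157 -0.01262781  0.16849608] [-3.14030303e+00 -2.30108065e-03  9.79396251e-03] 1.000532180573775 [ 0.50382996  0.34624895 -0.6293973   1.97314284  0.25678592  0.89851924
 -1.81934706]
```

View pics/drop.png

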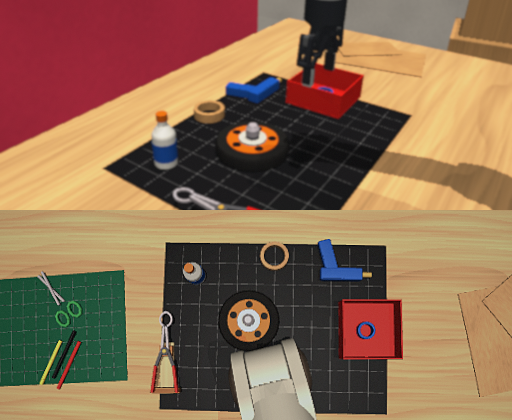

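The collar lies in the box at (366,330 in the lower half), and the stub is clear at (248,320).

Emit:
move_arm --rows '[{"x":-0.007,"y":0.035,"z":0,"wx":0,"wy":0,"wz":1,"gripper":-1},{"x":-0.014,"y":0.075,"z":0,"wx":0,"wy":0,"wz":1,"gripper":-1},{"x":-0.02,"y":0.115,"z":0,"wx":0,"wy":0,"wz":1,"gripper":-1},{"x":-0.026,"y":0.155,"z":0,"wx":0,"wy":0,"wz":1,"gripper":-1},{"x":-0.033,"y":0.195,"z":0,"wx":0,"wy":0,"wz":1,"gripper":-1}]'

```text
time: 5.97
eef_pos: [0.4705, 0.1767, 0.1681]
eef_rot: [3.141, -0.003, 0.016]
force: [-0.0, 0.5, 0.5]
grip_width: 0.999
gripper_force: 0.0
```

Emit:
move_arm --rows '[{"x":-0.003,"y":0.035,"z":0,"wx":0,"wy":0,"wz":0,"gripper":-1},{"x":-0.003,"y":0.065,"z":-0.01,"wx":0,"wy":0,"wz":0,"gripper":-1},{"x":-0.003,"y":0.077,"z":-0.03,"wx":0,"wy":0,"wz":0,"gripper":-1},{"x":-0.003,"y":0.077,"z":-0.065,"wx":0,"wy":0,"wz":0,"gripper":-1},{"x":-0.003,"y":0.077,"z":-0.09,"wx":0,"wy":0,"wz":0,"gripper":-1}]'

```text
time: 6.38
eef_pos: [0.4676, 0.2539, 0.0765]
eef_rot: [-3.141, -0.003, 0.02]
force: [-0.2, -0.3, -1.1]
grip_width: 0.997
gripper_force: 0.0
```

```bash
python3 - <<'E'
from h import *
a=capture("side");cv2.imwrite("pics/pre.png",cv2.resize(a[180:350,130:330],None,fx=3,fy=3)[:,:,::-1])
s=bot.read_state();print(s['eef_pos'],s['eef_rot'],s['grip_width'],s['joint_positions'])
im=np.load("pics/top1.npy")
m=mask(im,(235,176,262,206),(0,0,120),(180,60,255));p=pts(m);print(len(p),p.min(0),p.max(0),p.mean(0))
print(proj("top",[[.613,.047,.066],[.613,.047,.036]]),proj("side",[[.613,.047,.066]]))
E
```

```text
[0.46474336 0.25104294 0.07204745] [3.13918033 0.00432709 0.01828246] 1.0014555009355193 [-0.05805847  0.55572085 -0.61017391  1.96459128  0.45170487  0.76398954
 -2.48506859]
391 [237. 179.] [259. 201.] [248.08184143 189.93861893]
[[247.38869582 189.13544294]
 [247.98923915 189.98455315]] [[252.30476797 204.50613721]]
```

View pics/pre.png

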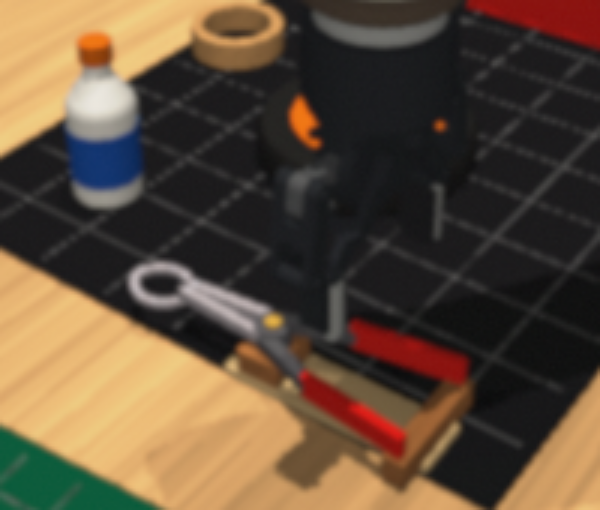

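The fingers are over the pliers, with the left finger needing about 10 mm more in +y; the clip and the rest are undisturbed.

Emit:
move_arm --rows '[{"x":0.0,"y":0.005,"z":0,"wx":0,"wy":0,"wz":0,"gripper":-1},{"x":0.0,"y":0.0095,"z":0,"wx":0,"wy":0,"wz":0,"gripper":-1},{"x":0.0,"y":0.0095,"z":-0.01,"wx":0,"wy":0,"wz":0,"gripper":-1},{"x":0.0,"y":0.0095,"z":-0.02,"wx":0,"wy":0,"wz":0,"gripper":-1},{"x":0.0,"y":0.0095,"z":-0.02,"wx":0,"wy":0,"wz":0,"gripper":-1}]'

```text
time: 6.85
eef_pos: [0.4668, 0.2611, 0.0556]
eef_rot: [3.141, 0.0, 0.017]
force: [-0.7, -0.9, -0.7]
grip_width: 0.998
gripper_force: 0.0
```

```bash
python3 - <<'E'
from h import *
a=capture("side");cv2.imwrite("pics/pre2.png",cv2.resize(a[220:350,130:330],None,fx=4,fy=4)[:,:,::-1])
s=bot.read_state();print(s['eef_pos'],s['eef_rot'],s['force'],s['joint_positions'][6])
E
```

```text
[0.4666823  0.26105378 0.05596656] [3.14060042e+00 5.64238295e-04 1.68956927e-02] [ 0.23284137  0.45462103 -0.14677872] -2.509098583021207
```

View pics/pre2.png

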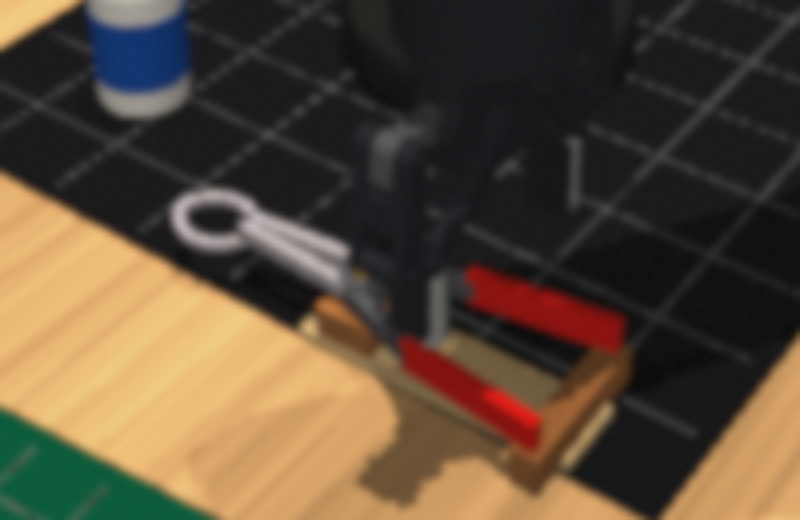

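Emit:
move_arm --rows '[{"x":0.0,"y":0,"z":-0.008,"wx":0,"wy":0,"wz":0,"gripper":-1},{"x":0.0,"y":0,"z":-0.016,"wx":0,"wy":0,"wz":0,"gripper":-1},{"x":0.0,"y":0,"z":-0.024,"wx":0,"wy":0,"wz":0,"gripper":-1},{"x":0.0,"y":0,"z":-0.028,"wx":0,"wy":0,"wz":0,"gripper":-1}]'

```text
time: 7.23
eef_pos: [0.4663, 0.2611, 0.0269]
eef_rot: [3.141, 0.001, 0.017]
force: [0.1, 0.5, -0.0]
grip_width: 1.0
gripper_force: 0.0
```

Emit:
move_arm --rows '[{"x":0.0,"y":0,"z":-0.009,"wx":0,"wy":0,"wz":0,"gripper":-1},{"x":0.0,"y":0,"z":-0.018,"wx":0,"wy":0,"wz":0,"gripper":-1},{"x":0.0,"y":0,"z":-0.018,"wx":0,"wy":0,"wz":0,"gripper":-1}]'

```text
time: 7.48
eef_pos: [0.4656, 0.261, 0.0083]
eef_rot: [3.14, 0.003, 0.017]
force: [-0.3, 0.0, -1.5]
grip_width: 1.0
gripper_force: 0.0
```

```bash
python3 - <<'E'
from h import *
a=capture("side");cv2.imwrite("pics/pre3.png",cv2.resize(a[220:350,130:330],None,fx=4,fy=4)[:,:,::-1])
s=bot.read_state();print(s['eef_pos'],s['eef_rot'],s['force'],s['joint_positions'][6])
E
```

```text
[0.46593393 0.26128542 0.00905546] [3.14036893e+00 1.99659733e-03 1.75743488e-02] [-0.52608626  0.84632273 -0.42968415] -2.5312019741639893
```

View pics/pre3.png

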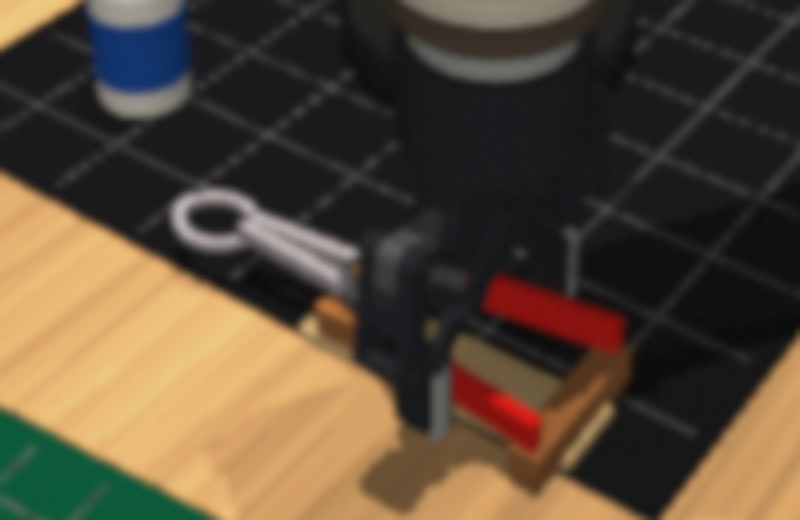

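The fingers straddle both handles: the left finger is outside the near handle, and the right finger is beyond the far one. I'll squeeze.

Emit:
move_arm --rows '[{"x":0.0,"y":0,"z":0,"wx":0,"wy":0,"wz":0,"gripper":-0.4},{"x":0.0,"y":0,"z":0,"wx":0,"wy":0,"wz":0,"gripper":-0.3},{"x":0.0,"y":0,"z":0,"wx":0,"wy":0,"wz":0,"gripper":0},{"x":0.0,"y":0,"z":0,"wx":0,"wy":0,"wz":0,"gripper":0.5},{"x":0.0,"y":0,"z":0,"wx":0,"wy":0,"wz":0,"gripper":0.8}]' --grip_force 60

```text
time: 7.95
eef_pos: [0.4668, 0.2626, 0.0127]
eef_rot: [3.141, -0.001, 0.018]
force: [-7.3, -2.6, 20.3]
grip_width: 0.479
gripper_force: 58.9
```

Emit:
move_arm --rows '[{"x":0.0,"y":0,"z":0,"wx":0,"wy":0,"wz":0,"gripper":0.8},{"x":0.0,"y":0,"z":0,"wx":0,"wy":0,"wz":0,"gripper":0.8},{"x":0.0,"y":0,"z":0,"wx":0,"wy":0,"wz":0,"gripper":0.8}]'

```text
time: 8.2
eef_pos: [0.4668, 0.2626, 0.0127]
eef_rot: [-3.142, -0.001, 0.018]
force: [-5.9, -1.7, 19.5]
grip_width: 0.478
gripper_force: 58.9
```

Emit:
move_arm --rows '[{"x":0.0,"y":0,"z":0.004,"wx":0,"wy":0,"wz":0,"gripper":0.8},{"x":0.0,"y":0,"z":0.008,"wx":0,"wy":0,"wz":0,"gripper":0.8},{"x":0.0,"y":0,"z":0.014,"wx":0,"wy":0,"wz":0,"gripper":0.8},{"x":0.0,"y":0,"z":0.024,"wx":0,"wy":0,"wz":0,"gripper":0.8},{"x":0.0,"y":0,"z":0.034,"wx":0,"wy":0,"wz":0,"gripper":0.8}]'

```text
time: 8.62
eef_pos: [0.4667, 0.2615, 0.0449]
eef_rot: [3.141, 0.001, 0.017]
force: [-0.1, 0.7, -1.7]
grip_width: 0.471
gripper_force: 60.8
```

Emit:
move_arm --rows '[{"x":0.0,"y":0,"z":0.01,"wx":0,"wy":0,"wz":0,"gripper":0.8},{"x":0.0,"y":0,"z":0.025,"wx":0,"wy":0,"wz":0,"gripper":0.8},{"x":0.0,"y":0,"z":0.04,"wx":0,"wy":0,"wz":0,"gripper":0.8},{"x":0.0,"y":0,"z":0.04,"wx":0,"wy":0,"wz":0,"gripper":0.8},{"x":0.0,"y":0,"z":0.04,"wx":0,"wy":0,"wz":0,"gripper":0.8}]'

```text
time: 9.03
eef_pos: [0.4679, 0.2621, 0.0855]
eef_rot: [-3.141, -0.003, 0.017]
force: [0.4, 0.1, -1.7]
grip_width: 0.471
gripper_force: 60.8
```

```bash
python3 - <<'E'
from h import *
a=capture("side");b=capture("top");np.save("pics/top2.npy",b);np.save("pics/side2.npy",a)
o=np.zeros((600,800,3),np.uint8);o[:520]=cv2.resize(a[190:320,120:320],None,fx=4,fy=4,interpolation=cv2.INTER_CUBIC)
t=cv2.resize(b[170:210,145:195],None,fx=6,fy=6,interpolation=cv2.INTER_CUBIC);o[-240:,-300:]=t
cv2.imwrite("pics/up.png",o[:,:,::-1])
s=bot.read_state();print(s['eef_pos'],s['eef_rot'],s['force'],s['ft_torque'],s['grip_width'])
E
```

```text
[0.46662984 0.26130285 0.08397005] [3.14108144e+00 3.79136721e-04 1.70691540e-02] [-0.27086484  0.48865111 -2.55951887] [-0.02252739  0.1235205  -0.02851119] 0.4689869001297651
```

View pics/up.png

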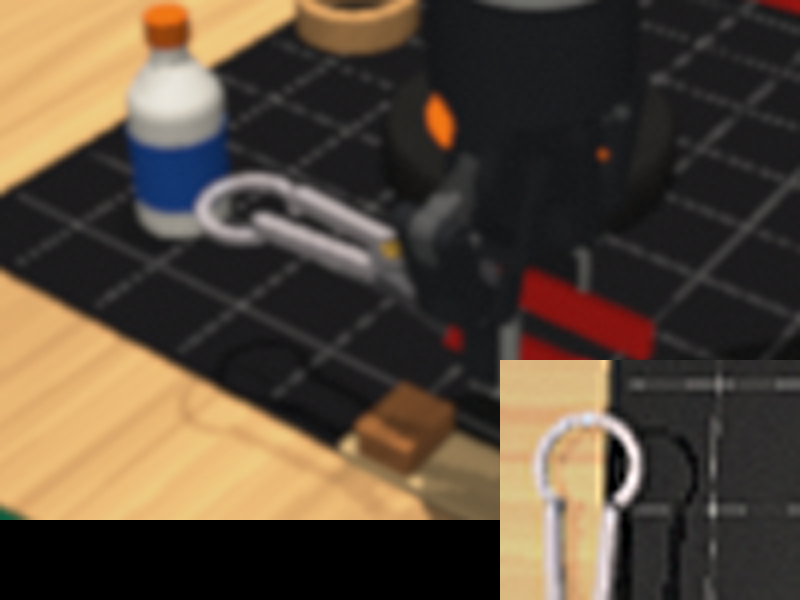

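The clip is spread into a near-circle, hooked on the tips, and the pliers look level and clear of the rest. Clip at top pixel about (160,187), side pixel about (182,242).

```bash
cat >>h.py <<'E'
from scipy.optimize import least_squares
def circ(q):
    f=lambda v,w:w*(np.hypot(q[:,0]-v[0],q[:,1]-v[1])-v[2])
    r=least_squares(f,[*q.mean(0),.0195],args=(1,),loss="soft_l1",f_scale=.001);return r.x,np.std(r.fun)
def ring(n,im,box):
    return pts(mask(im,box,(0,0,130),(180,50,255)))
def clip(top,side,bt,bs):
    pt=ring("top",top,bt);ps=ring("side",side,bs)
    best=[]
    for z in np.arange(.03,.13,.001):
        a,ea=circ(onz("top",pt,z));b,eb=circ(onz("side",ps,z));best.append((np.hypot(*(a-b)[:2]),z,a,ea,b,eb))
    m=min(best,key=lambda t:t[0]);print(len(pt),len(ps));return m
E
python3 - <<'E'
from h import *
t=np.load("pics/top2.npy");s=np.load("pics/side2.npy")
for r in clip(t,s,(148,174,172,193),(166,228,191,254)):print(np.round(r,4))
m=mask(s,(166,228,200,262),(0,0,130),(180,50,255))[228:262,166:200]
print("\n".join("".join(".#"[int(v>0)] for v in r) for r in m))
m=mask(t,(148,174,172,200),(0,0,130),(180,50,255))[174:200,148:172]
print("\n".join("".join(".#"[int(v>0)] for v in r) for r in m))
E
```

```text
75 161
0.0023
0.097
[0.6117 0.2625 0.0197]
0.0015
[0.6138 0.2634 0.0197]
0.0033
..................................
..................................
..................................
..................................
..................................
..................................
............############..........
........##################........
.......#######......#######.......
.....######.............########..
....######...............#########
....####....................######
...####.......................####
...####.........................##
..#####...........................
..######..........................
#########.........#####...........
#########.........########........
###########........#########......
####..###########....##########...
#.......##########......#########.
...........######.........########
.............................#####
...............................###
..................................
..................................
..................................
..................................
..................................
..................................
..................................
..................................
..................................
..................................
........................
........................
........................
........................
........................
........########........
.......##########.......
.....####......###......
.....##.........###.....
....##...........###....
...###............##....
...##.............##....
...##..............#....
...##..............#....
..###.............###...
...##.............##....
...##.............##....
...###...........###....
....##..........###.....
....###.........###.....
.....#........##........
....###.......##........
....###.......##........
....###.......##........
....###.......##........
....###......###........
```

Emit:
move_arm --rows '[{"x":0.0,"y":-0.01,"z":0.002,"wx":0,"wy":0,"wz":0,"gripper":0.8},{"x":0.0,"y":-0.03,"z":0.002,"wx":0,"wy":0,"wz":0,"gripper":0.8},{"x":0.0,"y":-0.052,"z":0.002,"wx":0,"wy":0,"wz":0,"gripper":0.8},{"x":0.0,"y":-0.076,"z":0.002,"wx":0,"wy":0,"wz":0,"gripper":0.8},{"x":0.0,"y":-0.1,"z":0.002,"wx":0,"wy":0,"wz":0,"gripper":0.8}]'

```text
time: 9.55
eef_pos: [0.4659, 0.1599, 0.0855]
eef_rot: [3.141, 0.002, 0.018]
force: [0.1, 0.4, -1.7]
grip_width: 0.471
gripper_force: 60.8
```

Emit:
move_arm --rows '[{"x":0.0,"y":-0.024,"z":0,"wx":0,"wy":0,"wz":0,"gripper":0.8},{"x":0.0,"y":-0.048,"z":0,"wx":0,"wy":0,"wz":0,"gripper":0.8},{"x":0.0,"y":-0.072,"z":0,"wx":0,"wy":0,"wz":0,"gripper":0.8},{"x":0.0,"y":-0.095,"z":0,"wx":0,"wy":0,"wz":0,"gripper":0.8},{"x":0.001,"y":-0.108,"z":0,"wx":0,"wy":0,"wz":0,"gripper":0.8}]'

```text
time: 9.97
eef_pos: [0.4664, 0.0496, 0.0854]
eef_rot: [3.14, 0.003, 0.014]
force: [-0.3, 0.6, -2.6]
grip_width: 0.472
gripper_force: 60.9
```

Emit:
move_arm --rows '[{"x":0.0,"y":-0.005,"z":0,"wx":0,"wy":0,"wz":0,"gripper":0.8},{"x":0.0,"y":-0.0075,"z":0,"wx":0,"wy":0,"wz":0,"gripper":0.8},{"x":0.0,"y":-0.0075,"z":0,"wx":0,"wy":0,"wz":0,"gripper":0.8},{"x":0.0,"y":-0.0075,"z":0,"wx":0,"wy":0,"wz":0,"gripper":0.8}]'

```text
time: 10.3
eef_pos: [0.4677, 0.0472, 0.0862]
eef_rot: [-3.141, 0.0, 0.018]
force: [-0.2, 0.6, -1.4]
grip_width: 0.474
gripper_force: 60.8
```

```bash
python3 - <<'E'
from h import *
a=capture("side");b=capture("top");np.save("pics/top3.npy",b);np.save("pics/side3.npy",a)
s=bot.read_state();print(s['eef_pos'],s['eef_rot'],s['force'],s['grip_width'])
print(proj("top",[[.613,.047,.097],[.613,.047,.066]]),proj("side",[[.613,.047,.097],[.613,.047,.066]]))
for im,x,y,w in((b,230,168,38),(a,225,170,50)):
    h=cv2.cvtColor(im,cv2.COLOR_RGB2HSV)[y:y+45,x:x+w];print(x,y)
    for r in h:print("".join("o" if p[1]>120 and p[2]>90 else " .:+*#@"[min(6,int(p[2])//37)] for p in r))
E
```

```text
[0.46782328 0.04756016 0.08632711] [-3.14097786e+00 -1.20704807e-04  1.92557027e-02] [-0.7919242  -0.21375212 -1.23781181] 0.46906017278997136
[[246.73045167 188.20472774]
 [247.38869582 189.13544294]] [[252.52392433 191.67070601]
 [252.30476797 204.50613721]]
230 168
        .          .            .     
             :oooooooooo              
          :oooooooooooooooo         . 
        oooooooooo..ooooooooo.        
      .oooooooooo....:ooooooooo       
    .ooooooooooo......oooooooooo.     
    oooooooooooo......ooooooooooo     
   ooooooooooooo......oooooooooooo:   
  ooooooooooooooo....oooooooooooooo.  
 :oooooooooooooooooooooooooooooooooo  
.ooooooooooooooooooooooooooooooooooo. 
oooooooooooooo#**######oooooooooooooo:
oooooooooooo###@@@#@@@@##ooooooooooooo
oooooooooo####*########@@#oooooooooooo
o:...oooo####*++++**####@@#ooooooooooo
o.....ooo####:+++++**####@@#oooo:...oo
......:o####**#+++++**##*#@@#oo......o
......oo###*+**+++++:+*##*@@#oo......o
o.... o##*#++*++*##*+:+*#*#@##o......o
oo...oo##*++*++######::*##+@@#o......o
ooooooo#@#+**:+######+:*##+#@@oo:...oo
ooooooo###+*
[... 2526 characters left out ...]
..         ......................::::
...............       ..:+++++::.. ........  ....:
     ......... ........:+*###**+:.........      ..
     ..............::::+*######*+:........        
       ........:oooooo+**######*++oooo:....       
     ......:oooooooooo****#####**++ooooooo:.......
   ......:ooooooooooo#*****##****++ooooooooo:.. ..
  ......ooooooooooooo************+::oooooooooo:...
... ..:oooooooooooooo************+::oooooooooooo:.
.....ooooooooooooooo#*+**********++*ooooooooooooo:
....oooooo....oooo@@#++++******+++*#@ooooooooooooo
. .ooooooo....:*#@@#*+:+++++++++:+*#@@@ooooooooooo
..:ooooooooooo+*###*++:::++++++::+*##@@@oooooooooo
..oooooooooooo####**++::::+++++::+**###@@ooooooooo
```

```bash
python3 - <<'E'
from h import *
import time
S=np.mean([capture("side").astype(float) for _ in range(3)],0);T=np.mean([capture("top").astype(float) for _ in range(3)],0)
# side ring: ridge pixels left/near/far arcs, cols<=258 rows 186..200
p=pts(mask(S.astype(np.uint8),(239,185,262,200),(0,0,95),(180,110,255)));p=p[~((p[:,0]>256)&(p[:,1]>190))]
old=np.load("pics/side2.npy");po=pts(mask(old,(166,232,191,252),(0,0,95),(180,110,255)));po=po[~((po[:,0]>183)&(po[:,1]>241))]
for z,q in((.097,p),(.0955,p),(.097,po),(.0955,po)):print(len(q),circ(onz("side",q,z)))
# top: left and right ring edges, rows 184..192, profile
g=T.mean(2)
for r in range(183,194,2):print(r,np.round(g[r,234:262]).astype(int))
print("col247",np.round(g[174:192,245:249].mean(1)).astype(int))
E
```

```text
136 (array([0.61384966, 0.04784314, 0.01976991]), np.float64(0.0042308887054800385))
136 (array([0.61536048, 0.04561511, 0.01983733]), np.float64(0.004245324127814996))
219 (array([0.61263132, 0.26333935, 0.02019653]), np.float64(0.00432566935906808))
219 (array([0.6141379 , 0.26184635, 0.02026491]), np.float64(0.00434041813141616))
183 [ 41  43  82 133 131 182 213 196 179 124 119 123 122 128 139 161 178 203
 199 189 195 202 222 178 123 132 136 113]
185 [ 45  34  61 143 186 209 185 181 137 171 172 118 108 126 134 114  96 121
 184 219 204 151 188 226 217 133 129  32]
187 [ 47  67 108 165 216 197 181 130 105 121 120 189 216 211 213 211 184 117
  97 147 215 187 138 204 223 206 122  56]
189 [131 126 137 186 212 194 133 143 146 115 159 214 207 205 206 207 208 156
  91 122 220 199 124 150 228 219 126 134]
191 [125 124 131 170 212 189 137 138 121 113 126 190 215 210 213 209 186 124
 106 168 214 171 135 165 228 215 108 132]
193 [133 125 121 146 224 212 214 158 128 118 149 122 135 148 146 132 113 136
 185 217 185 121 148 226 221 197 125 133]
col247 [ 62  67  80 114 121 180 221 191 135 128 134 122 169 207 210 208 209 207]
```

Emit:
move_arm --rows '[{"x":0.0,"y":-0.0012,"z":0,"wx":0,"wy":0,"wz":0,"gripper":0.8},{"x":0.0,"y":-0.0012,"z":-0.01,"wx":0,"wy":0,"wz":0,"gripper":0.8},{"x":0.0,"y":-0.0012,"z":-0.02,"wx":0,"wy":0,"wz":0,"gripper":0.8},{"x":0.0,"y":-0.0012,"z":-0.027,"wx":0,"wy":0,"wz":0,"gripper":0.8},{"x":0.0,"y":-0.0012,"z":-0.027,"wx":0,"wy":0,"wz":0,"gripper":0.8}]'

```text
time: 11.12
eef_pos: [0.4661, 0.0448, 0.0572]
eef_rot: [3.142, 0.004, 0.017]
force: [-0.3, -1.0, -2.0]
grip_width: 0.468
gripper_force: 60.9
```

```bash
python3 - <<'E'
from h import *
T=np.mean([capture("top").astype(float) for _ in range(3)],0)
s=[bot.read_state() for _ in range(1)];print(s[0]['eef_pos'],s[0]['eef_rot'],s[0]['force'],s[0]['ft_torque'])
print(proj("top",[[.613,.047,.069],[.613,.047,.066]]))
g=T.mean(2)
for r in range(179,200,1):print(r,np.round(g[r,234:262]).astype(int))
E
```

```text
[0.46768562 0.045185   0.05897028] [-3.14140836e+00  7.28381473e-04  1.74511104e-02] [-0.11012159 -0.50214846 -0.87821051] [0.04842007 0.04254873 0.02245092]
[[247.32672213 189.04781707]
 [247.38869582 189.13544294]]
179 [134 134 134 134 134 134 133 130 128 132 145 176 179 186 189 191 190 189
 183 130 125 130 133 134 134 134 134 133]
180 [141 138 136 134 134 132 128 134 173 187 196 226 224 223 223 222 223 224
 220 185 180 122 130 133 134 134 134 134]
181 [109 119 140 136 133 124 125 197 217 225 221 215 214 214 215 213 214 216
 220 224 221 176 131 130 133 135 135 136]
182 [ 42  71 125 138 131 139 185 228 221 216 212 210 206 207 211 205 212 211
 208 219 223 221 182 126 128 134 137 136]
183 [ 41  43  84 139 138 182 226 216 212 208 198 173 165 154 167 165 170 188
 206 209 205 223 221 178 125 133 136 114]
184 [ 46  36  66 138 149 214 212 206 207 190 161 127 108  92 109 111 105 148
 196 201 194 198 223 221 176 128 131  61]
185 [ 45  40  68 146 174 217 207 208 192 135 114 120 109 128 136 121 109 117
 146 196 205 187 208 224 216 133 130  31]
186 [ 40  41  77 157 210 209 208 199 141 102 110 1
[... 915 characters left out ...]
129 152 219 209 209 205 165 195 187 106 131 122 123 121 109 142
 137 179 216 196 142 192 221 151 129 134]
195 [134 133 131 142 195 218 210 207 174 156 196 163 152 118 109  90 115 192
 157 196 208 171 172 229 205 125 131 135]
196 [134 134 132 130 156 217 213 206 177 157 174 224 197 181 174 161 179 211
 158 143 175 181 216 223 162 127 134 135]
197 [135 133 135 132 137 176 199 213 209 186 146 196 227 224 224 215 213 207
 195 158 148 220 225 179 125 132 135 134]
198 [134 135 137 138 136 136 168 221 214 202 130 148 225 219 217 208 210 207
 206 188 151 232 176 126 132 135 135 135]
199 [134 137 137 109 107 106 130 182 211 199 134 152 227 220 216 207 208 207
 203 183 140 184 123 137 140 140 137 135]
```

Emit:
move_arm --rows '[{"x":0.002,"y":0,"z":0,"wx":0,"wy":0,"wz":0,"gripper":0.8},{"x":0.002,"y":0,"z":-0.003,"wx":0,"wy":0,"wz":0,"gripper":0.8},{"x":0.002,"y":0,"z":-0.006,"wx":0,"wy":0,"wz":0,"gripper":0.8},{"x":0.002,"y":0,"z":-0.006,"wx":0,"wy":0,"wz":0,"gripper":0.8},{"x":0.002,"y":0,"z":-0.006,"wx":0,"wy":0,"wz":0,"gripper":0.8}]'

```text
time: 11.68
eef_pos: [0.4697, 0.045, 0.0531]
eef_rot: [3.142, 0.0, 0.017]
force: [-0.1, 0.1, -1.8]
grip_width: 0.466
gripper_force: 60.9
```

```bash
cat >m.py <<'E'
from h import *
T=np.mean([capture("top").astype(float) for _ in range(3)],0).mean(2)
s=bot.read_state();print(s['eef_pos'],s['eef_rot'],s['force'],s['ft_torque'])
C=np.array([247.5,189.15])
def edge(a,lvl,start,rise):
    v=cv2.remap(T.astype(np.float32),*[np.float32([C[i]+np.array([np.cos(a),np.sin(a)])[i]*start]) for i in(0,1)],cv2.INTER_LINEAR)[0]
    k=np.nonzero((v[1:]>lvl)&(v[:-1]<=lvl) if rise else (v[1:]<lvl)&(v[:-1]>=lvl))[0]
    return start[k[0]]+(start[1]-start[0])*(lvl-v[k[0]])/(v[k[0]+1]-v[k[0]]) if len(k) else np.nan
A=np.deg2rad(np.arange(-200,21,8))  # upper half and sides (away from the opening)
for name,st,rise in(("disc",np.arange(1,6,.1),False),("ring",np.arange(5,10,.1),True)):
    r=np.array([edge(a,165,st,rise) for a in A]);ok=np.isfinite(r)
    q=C+np.c_[np.cos(A),np.sin(A)][ok]*r[ok,None]
    f=least_squares(lambda v:np.hypot(*(q-v[:2]).T)-v[2],[*C,5],loss="soft_l1",f_scale=.2).x;print(name,ok.sum(),np.round(f,2))
E
python3 m.py
```

```text
[0.469927   0.04507158 0.05336688] [-3.14159160e+00 -1.30154295e-04  1.73004378e-02] [ 0.07599749 -0.28452905 -2.69069448] [-0.02148407  0.07455167  0.03308178]
disc 28 [247.48 188.95   3.37]
ring 28 [247.17 188.93   6.59]
```

Emit:
move_arm --rows '[{"x":0.0,"y":-0.0004,"z":-0.002,"wx":0,"wy":0,"wz":0,"gripper":0.8},{"x":0.0,"y":-0.0004,"z":-0.005,"wx":0,"wy":0,"wz":0,"gripper":0.8},{"x":0.0,"y":-0.0004,"z":-0.008,"wx":0,"wy":0,"wz":0,"gripper":0.8},{"x":0.0,"y":-0.0004,"z":-0.01,"wx":0,"wy":0,"wz":0,"gripper":0.8},{"x":0.0,"y":-0.0004,"z":-0.01,"wx":0,"wy":0,"wz":0,"gripper":0.8}]'

```text
time: 12.25
eef_pos: [0.4694, 0.0446, 0.0427]
eef_rot: [3.142, 0.001, 0.017]
force: [-0.4, 0.1, -1.4]
grip_width: 0.476
gripper_force: 60.9
```

```bash
python3 m.py
```

```text
[0.46986303 0.04468552 0.0432501 ] [-3.14159244e+00  1.01629000e-04  1.73385918e-02] [ 0.48619491 -0.59284449 -2.56912059] [0.00209131 0.13807005 0.03037912]
disc 28 [247.48 188.95   3.37]
ring 28 [247.41 189.21   6.41]
```

Emit:
move_arm --rows '[{"x":0.0,"y":-0.0003,"z":-0.002,"wx":0,"wy":0,"wz":0,"gripper":0.8},{"x":0.0,"y":-0.0003,"z":-0.004,"wx":0,"wy":0,"wz":0,"gripper":0.8},{"x":0.0,"y":-0.0003,"z":-0.007,"wx":0,"wy":0,"wz":0,"gripper":0.8},{"x":0.0,"y":-0.0003,"z":-0.009,"wx":0,"wy":0,"wz":0,"gripper":0.8},{"x":0.0,"y":-0.0003,"z":-0.009,"wx":0,"wy":0,"wz":0,"gripper":0.8}]'

```text
time: 12.82
eef_pos: [0.4695, 0.0443, 0.0338]
eef_rot: [3.142, 0.001, 0.017]
force: [0.3, 0.2, -2.0]
grip_width: 0.473
gripper_force: 60.9
```

Emit:
move_arm --rows '[{"x":0.0,"y":0,"z":-0.0015,"wx":0,"wy":0,"wz":0,"gripper":0.8},{"x":0.0,"y":0,"z":-0.003,"wx":0,"wy":0,"wz":0,"gripper":0.8},{"x":0.0,"y":0,"z":-0.004,"wx":0,"wy":0,"wz":0,"gripper":0.8},{"x":0.0,"y":0,"z":-0.004,"wx":0,"wy":0,"wz":0,"gripper":0.8},{"x":0.0,"y":0,"z":-0.004,"wx":0,"wy":0,"wz":0,"gripper":0.8}]'

```text
time: 13.23
eef_pos: [0.4698, 0.0443, 0.0303]
eef_rot: [3.142, 0.0, 0.017]
force: [-0.3, -0.6, -2.5]
grip_width: 0.472
gripper_force: 60.9
```

```bash
python3 m.py; python3 - <<'E'
from h import *
a=capture("side");b=capture("top")
o=np.zeros((600,800,3),np.uint8);o[:,:500]=cv2.resize(a[170:270,215:298],(500,600),interpolation=cv2.INTER_CUBIC)
o[:300,500:]=cv2.resize(b[165:215,223:273],(300,300),interpolation=cv2.INTER_CUBIC)
o[300:,500:]=cv2.resize(a[130:210,280:360],(300,300),interpolation=cv2.INTER_CUBIC)
cv2.imwrite("pics/fin.png",o[:,:,::-1])
print(proj("side",[[.613,.047,.066],[.613,.047,.04],[.613,.047,.036]]))
E
```

```text
[0.46996302 0.04434902 0.03038169] [ 3.14157261e+00 -1.77297502e-04  1.72737746e-02] [-0.13505915 -0.17550578 -2.15301367] [ 0.02332702  0.09532466 -0.01434294]
disc 28 [247.49 188.95   3.38]
ring 28 [247.6  189.52   6.31]
[[252.30476797 204.50613721]
 [252.12632466 214.95149429]
 [252.09929357 216.53334653]]
```

View pics/fin.png

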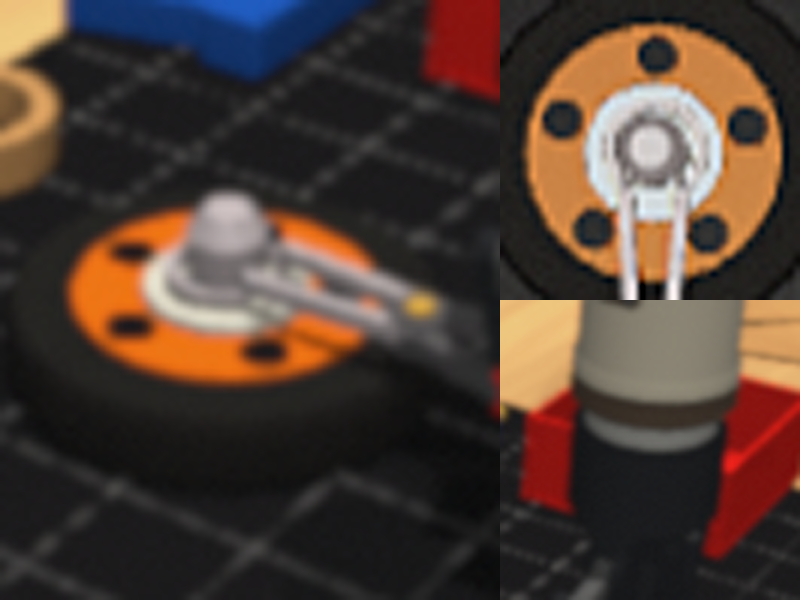

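The clip lies around the stub just above the hub, level (side crop ring at about (205,275)), the jaws leave to the right and the arm is clear of the box. I'll lower 1 mm more and hand in.

Emit:
move_arm --rows '[{"x":0.0,"y":0,"z":-0.001,"wx":0,"wy":0,"wz":0,"gripper":0.8},{"x":0.0,"y":0,"z":-0.001,"wx":0,"wy":0,"wz":0,"gripper":0.8},{"x":0.0,"y":0,"z":-0.001,"wx":0,"wy":0,"wz":0,"gripper":0.8},{"x":0.0,"y":0,"z":-0.001,"wx":0,"wy":0,"wz":0,"gripper":0.8}]'

```text
time: 13.82
eef_pos: [0.4699, 0.0443, 0.0293]
eef_rot: [3.142, 0.0, 0.017]
force: [0.1, 0.1, -1.5]
grip_width: 0.474
gripper_force: 60.9
```

```bash
python3 m.py; python3 - <<'E'
from workcell import bot,workorder
s=bot.read_state();print(s['force'],s['eef_pos'])
if abs(s['force'][2])<6: print(workorder.finish_job())
E
```

```text
[0.46991665 0.04434245 0.02932752] [ 3.14157684e+00 -5.75656077e-05  1.72329157e-02] [-0.60849379 -0.13921867 -2.30212674] [-0.0134027   0.08051691  0.00154602]
disc 28 [247.48 188.95   3.38]
ring 28 [247.64 189.62   6.31]
[-0.60849379 -0.13921867 -2.30212674] [0.46991665 0.04434245 0.02932752]
the job is handed in; nothing more can be done
None
```

I handed the job in after about 14 s of robot time. The collar is in the reject box, and the pliers are still squeezed with the spread clip level around the groove, about 1 mm off by my measurements, and showing no sign of contact with the wheel; no pass/fail verdict came back.

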